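Close up the bench dust extractor after a filter change

ROBOT

A 6-joint arm with a two-finger parallel gripper is mounted at the origin on the work surface. World frame = base frame: x ahead of the robot, y to its left, z up, the work surface at z = 0. Lengths are in mm, angles in rad, forces in N, time in s.
With the tool pointing down it reaches from about 275 to 750 mm from the base axis. Payload 10.2 kg.
Tool frame: the origin (TCP) lies midway between the tips of the shut fingers; the grasp point (between the pads) lies 19 mm behind it; z points along the fingers, y is the line along which they close (so a half turn about z gives the same grasp; the last joint's range is limited). The gripper opens to 85 mm and grips with 20 to 120 N. Pads are 22 mm wide; open, the fingers measure 114 mm over their backs; the gripper's body (76 mm by 85 mm) begins 54 mm behind the grasp point. The pads swing forward as they close: fully open they stand 13 mm farther back than shut.
Start: joints at [1.005, 0.313, 1.498, -0, 1.331, -0.223], TCP at [176.479, 494.456, 231.294] pointing down, gripper open.
Joint ranges: [-2.94, 2.94], [-0.97, 2.17], [0.19, 2.56], [-1.23, 4.37], [0.02, 3.11], [-2.88, 2.88]. Speed limits (rad/s): [2.39, 2.39, 3.01, 3.14, 3.14, 3.14].

INTERFACE

Orientations are given as a unit quaternion [w, x, y, z].
In Python, from rig import ctrl gives the robot as it stands.
- The arm moves only by the tool arm_command, never from a script. Its argument "increments" is a list of rows, each an object with "dr": the turn, a rotation vector about the tool's x, y, z in units of pi/4 rad (1.0 is pi/4 rad), a list of three; "offset": the shift along the tool's x, y, z in units of 120 mm (1.0 is 120 mm), a list of three; "hand": the opening, from -1 (shut) to 1 (fully open). A call has 1 to 8 rows; each row shifts and turns the commanded pose from where the row before left it, along the tool's axes as they then stand; what a row does not reach is not made up. A row lasts 1/10 s, in which the tool goes at most 50 mm and 8.59 degrees, less where a joint would pass 70% of its speed; a pose out of reach is approached as far as the arm can. A call with a number of a shift or a turn outside -1 to 1 is refused whole. A call with a gripper value outside its range is refused whole. The fingers move at their own pace and stop on an object; "grip_force" is the grip in N (left out, the last holds). Time passes only in rows, so rows that do not move let the fingers close. It gives the time, the measured TCP pose, the force, the opening and the grip force at its end, in the units of the state.
- ctrl.sense(): the state, without advancing time (a new reading comes with each control period).
- ctrl.capture(name): name is "side" or "top" or "wrist"; returns the picture (384x512x3 uint8, red, green, blue); there is no depth.
- ctrl.camera_info(name): a dict with "K" (3x3 intrinsics, pixels), "R" (3x3) and "t" (3): a world point X has camera coordinates R X + t. Camera axes: x right, y down, z forward; pixel columns grow to the right and rows downward; lengths in mm; the calibration is good to about 2 mm. A picture is of the moment at which its call begins: read the wrist's pose just before it. camera_info takes no time and is no camera call; for the wrist camera it gives the pose at the moment of the call.
- ctrl.finish_job(): hands the job in; it is judged then, once.
The state is a dict: "time_s": time; "joints": joint angles; "dq": joint speeds; "tau": joint torques, N m; "eef_pos": TCP position; "ee_rot": TCP orientation; "force": force on the tool from outside, world axes, zero at the start; "wrist_torque": the same for the moment, N m; "grip_width": opening from 0.0 (shut) to 1.0 (fully open); "grip_force": force on a finger pad.
Only numpy, scipy, OpenCV 4.12 (cv2) and the standard library are available. Lean on these libraries where they do the work, as an engineer would, in place of code of your own. Each camera call takes 0.05 s, during which the arm holds its last target. There are 200 camera calls.

TASK

The new filter lies in the well of the grey bench dust extractor: push it fully home against the far wall, then put the blue cover on with its steel tongue hooked under the yellow keeper bar and the plate lying flat inside the front upstand. Then swing the red clamp lever over and press it down until its rubber foot bears firmly on the cover and stays so, without forcing it, and leave the other things on the bench alone.

Things in the scene. Friction and masses are not known exactly. Their poses are not given: they have to be found in the camera images.
- extractor: Grey dust extractor fixed to the bench, 210 (x) x 130 (y) x 80 mm high, open on top. Origin: centre of its underside; x from the clamp end (near the robot) to the keeper end, z up. Rim on top at z = 80 mm, 20 mm wide at both ends, 10 mm at the sides. An outlet pipe stub reaches 40 mm out of the far end.
- well (a point): Centre of the well's floor, at extractor (0, 0, 34 mm). The well is 170 (x) x 110 (y) mm, 46 mm deep below the rim. Two guide rails on its floor, 20 mm high, leave 97 mm between them.
- upstand (a point): Top of the yellow front upstand, middle of its inner edge, at extractor (-95, 0, 88 mm): a strip 7 mm thick, 8 mm high above the rim, across the whole width. The cover's near edge must lie inside it (on its +x side).
- keeper (a point): Point on the far rim, at extractor (104, 0, 80 mm), same axes, at the foot of the back stop. The yellow keeper bar lies over the rim from x = 0 to -14 mm from here; underside 10 mm above the rim, top 16 mm above. Its cheeks leave 70 mm of width for the tongue. Back stop to upstand: 199 mm.
- filter_home (a point): Point on the well floor under the centre of the cassette when fully home, at extractor (35, 0, 34 mm), same axes.
- cassette: New filter cassette, white with blue pleats, 100 (x) x 92 (y) x 40 mm high, about 0.3 kg, loose on the well floor between the rails, 14 to 28 mm short of home (-x) at the start; too wide to grip. Origin: centre of its underside. Unless it is home, the cover's cross rib lands on it.
- cover: Blue cover, about 0.35 kg, standing on its ribs on the bench at the start, left or right of the extractor. Origin: middle, level with the ribs' undersides; z up, x towards the tongue. Plate x = -92 to 88 mm, y = +-63 mm, z = 12 to 17 mm. Seated, its frame is at about (0, 0, 68 mm) of the extractor, axes alike.
- cover_rib (a point): Middle of the underside of the cover's cross rib, cover (-24, 0, 0 mm): rib 4 x 96 mm, 12 mm deep. Two more ribs run along x (x = -78 to 50 mm, 12 mm deep, outer faces at y = +-52 mm); all go inside the well, with 3 mm of play each side.
- cover_grip (a point): Point to grasp on the cover's black grip bar, cover (0, 0, 39 mm). The bar runs along x, 60 mm long, 14 mm wide (y), z = 17 to 45 mm. Seated, this point is 107 mm above the extractor's underside.
- tongue (a point): End of the steel tongue, middle of its underside, cover (102, 0, 12 mm). Tongue 60 mm wide, 4 mm thick, from the plate's edge (88) to here. Overall length to the near edge 194 mm. It must reach 9 to 14 mm under the keeper, so it goes in tilted, near end up 5 to 20 degrees, and the cover is then laid down. Seated: 0 to 5 mm short of keeper.
- clamp (a joint): Angle of the red clamp lever, rad: 0 when level, pointing to +x of the extractor, foot just touching a seated cover; 1.57 upright; 1.75 to 1.95 at the start (leaning towards the robot). A stiff hinge (some 7 N at 75 mm) keeps it where it is left. With nothing under it, it goes on to -0.15.
- clamp_hinge (a point): Hinge axis of the lever (along y), at extractor (-130, 0, 98 mm), between the cheeks of a steel bracket (x = -140 to -105 mm, 32 mm wide, top at z = 104 mm).
- lever_tip (a point): End of the red lever, on its centre line, 90 mm from the hinge. The lever is a straight bar 16 mm wide (y), 12 mm thick.
- clamp_foot: Black rubber foot under the red lever, 18 mm across, 54 mm from the hinge; origin: centre of its underside, 13 mm from the lever's centre line.
- bench_block: Bystander, leave alone: steel bench block, 90 mm square, on a dark wooden base 120 mm square, 50 mm high in all (it may stand left or right of the extractor). Origin: underside
- tub: Bystander, leave alone: white plastic tub, 90 mm across, 100 mm high. Origin: underside
- polish_jar: Bystander, leave alone: amber jar, 70 mm across, 90 mm high. Origin: underside
- hammer: Bystander, leave alone: hammer, 240 mm long, lying. Origin: underside
- screwdriver: Bystander, leave alone: red-handled screwdriver, 200 mm long, lying. Origin: underside
- ring_clamp: Bystander, leave alone: wooden hand clamp with a brass band, 130 x 30 x 28 mm, lying. Origin: underside
There are look-alikes about, which are no part of the job. What is shaped like the cassette but green is not meant.

How it is judged:
By the outcome, as a careful person would: the job done as asked, in the order asked, and still so for the second after the job is handed in, with the robot touching nothing.
It also fails if it takes over 72 s, if anything falls off the work surface, if the arm or the gripper's body presses on something with over 40 N, if the wrist force passes 120 N, or if a joint passes its speed limit or range.

## Working session

There is one attempt and no reset: what is moved stays moved. The work goes in short steps, Python scripts to look and compute and a tool call to move; the robot and the scene stay as the last step left them, time stands still between calls to the robot, and variables do not carry over. Pictures are saved under pics/ and viewed, at most 10 in all, crops included, and the job is handed in when it is done.

Besides the shell and the picture viewer there is one more tool, called as a command line: name --argument value ..., lists and objects as JSON in quotes. arm_command: Moves the arm, as the interface text tells. Shifts and turns lie within -1 to 1; 1 stands for 120 mm of shift or pi/4 rad of turn. Its arguments: {"type":"object","properties":{"increments":{"type":"array"},"grip_force":{"type":"number"}},"required":["increments"]}

```bash
ls; mkdir -p pics
python3 - <<'E'
from rig import ctrl
import cv2
s=ctrl.sense();print(s)
for n in ("top","side"):
    im=ctrl.capture(n);cv2.imwrite(f"pics/{n}0.png",cv2.cvtColor(im,cv2.COLOR_RGB2BGR))
    c=ctrl.camera_info(n);print(n,c)
E
```

```text
pics
{'time_s': 0.0, 'joints': array([ 1.00458840e+00,  3.13488643e-01,  1.49843681e+00,  2.09067535e-05,
        1.33101049e+00, -2.23418800e-01]), 'dq': array([-1.29730433e-04, -8.19107929e-05,  2.30720078e-04, -7.98104041e-04,
       -5.96047021e-04, -2.13203848e-03]), 'tau': array([ 1.80648349e-04, -4.12259102e+01, -2.59748948e+01, -1.43064067e-04,
        4.03569342e-03, -7.18898605e-06]), 'eef_pos': array([176.33475294, 494.22771735, 230.71540958]), 'ee_rot': array([-2.67710401e-04,  1.70559059e-01,  9.85347226e-01, -6.16069297e-04]), 'force': array([-0.59377307, -0.93209451,  0.33347679]), 'wrist_torque': array([-0.01396737, -0.03577709, -0.02527762]), 'grip_force': 0.0, 'grip_width': 1.000550257802468}
top {'K': array([[495.08142593,   0.        , 250.06288177],
       [  0.        , 495.08142593, 194.70621036],
       [  0.        ,   0.        ,   1.        ]]), 'R': array([[-0.00503843, -0.99971886, -0.02316928],
       [-0.99304318,  0.00772787, -0.11749687],
       [ 0.11764288,  0.0224161 , -0.99280294]]), 't': array([  83.28216703,  560.71960018, 1456.63193918])}
side {'K': array([[471.35777191,   0.        , 258.05094932],
       [  0.        , 471.35777191, 184.85884016],
       [  0.        ,   0.        ,   1.        ]]), 'R': array([[ 0.98060319, -0.19540614,  0.01529122],
       [-0.13818297, -0.74454926, -0.65310938],
       [ 0.13900665,  0.63832816, -0.75710918]]), 't': array([-516.08372254,  166.46529029, 1319.26931664])}
```

View pics/top0.png

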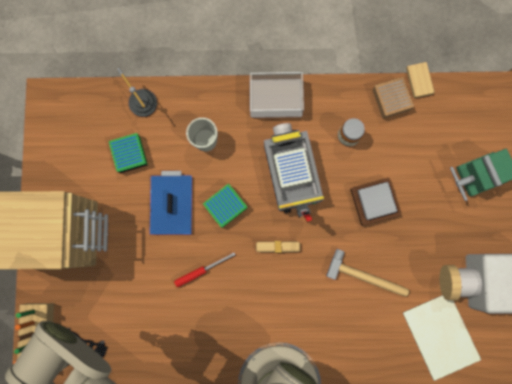

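View pics/side0.png

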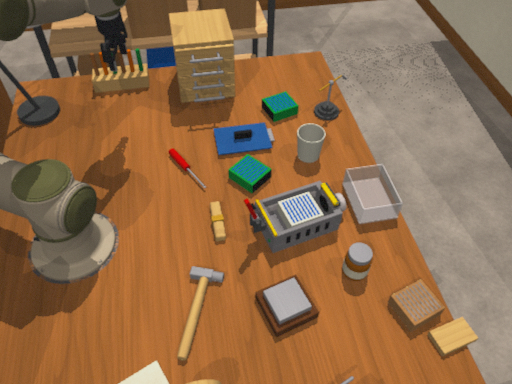

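Top view: the extractor with the white/blue cassette is at (293,172) and the blue cover at (172,205), tongue at (172,173). The green cassettes at (128,152) and (225,206) are look-alikes; the one in the well is the white/blue one and fits the description. I'll confirm this in a crop.

```bash
cat > h.py <<'E'
from rig import ctrl
import cv2, numpy as np
from scipy.spatial.transform import Rotation as Ro
def p2w(c,uv,z):
    K,R,t=c['K'],c['R'],c['t']
    d=R.T@np.linalg.inv(K)@np.array([*uv,1.]); o=-R.T@t
    return o+d*(z-o[2])/d[2]
def w2p(c,X):
    x=c['K']@(c['R']@np.asarray(X,float)+c['t']); return x[:2]/x[2]
def tool(): 
    s=ctrl.sense(); q=s['ee_rot']; return s,np.array(s['eef_pos']),Ro.from_quat([q[1],q[2],q[3],q[0]])
def ext(P,yaw,tilt=0,roll=0):
    pass
def delta(pos,R):
    """total offset (units of 120mm, current tool axes) and turn (units pi/4)"""
    s,p,r=tool()
    return r.inv().apply(np.array(pos)-p)/120,(r.inv()*R).as_rotvec()/(np.pi/4)
def down(yaw_y):
    """tool down, tool y axis at world angle yaw_y"""
    y=np.array([np.cos(yaw_y),np.sin(yaw_y),0]);z=np.array([0,0,-1.]);x=np.cross(y,z)
    return Ro.from_matrix(np.c_[x,y,z])
def save(name,im,box=None,k=1):
    im=cv2.cvtColor(im,cv2.COLOR_RGB2BGR)
    if box: x0,y0,x1,y1=box; im=im[y0:y1,x0:x1]
    cv2.imwrite(f"pics/{name}.png",cv2.resize(im,None,fx=k,fy=k,interpolation=cv2.INTER_CUBIC))
E
python3 - <<'E'
from h import *
im=cv2.cvtColor(cv2.imread("pics/top0.png"),cv2.COLOR_BGR2RGB)
save("crop1",im,(140,110,340,260),4)
c=ctrl.camera_info("top")
for n,uv,z in [("ext",(293,172),80),("cover",(172,205),17),("tub",(202,133),100),("green",(225,206),40)]: print(n,p2w(c,uv,z).round())
s,p,r=tool();w=ctrl.camera_info("wrist");print(w['K'],r.as_matrix().round(2));print("cam in tool",r.inv().apply(-w['R'].T@w['t']-p).round(1), (r.inv().as_matrix()@w['R'].T).round(3))
E
```

```text
ext [622. -47.  80.]
cover [534. 318.  17.]
tub [736. 218. 100.]
green [527. 155.  40.]
[[294.80195735   0.         258.35329133]
 [  0.         294.80195735 187.85018269]
 [  0.           0.           1.        ]] [[-0.94  0.34 -0.  ]
 [ 0.34  0.94 -0.  ]
 [ 0.   -0.   -1.  ]]
cam in tool [  82.5    0.4 -143.3] [[ 0.    -0.949 -0.316]
 [ 1.     0.    -0.   ]
 [ 0.    -0.316  0.949]]
```

View pics/crop1.png

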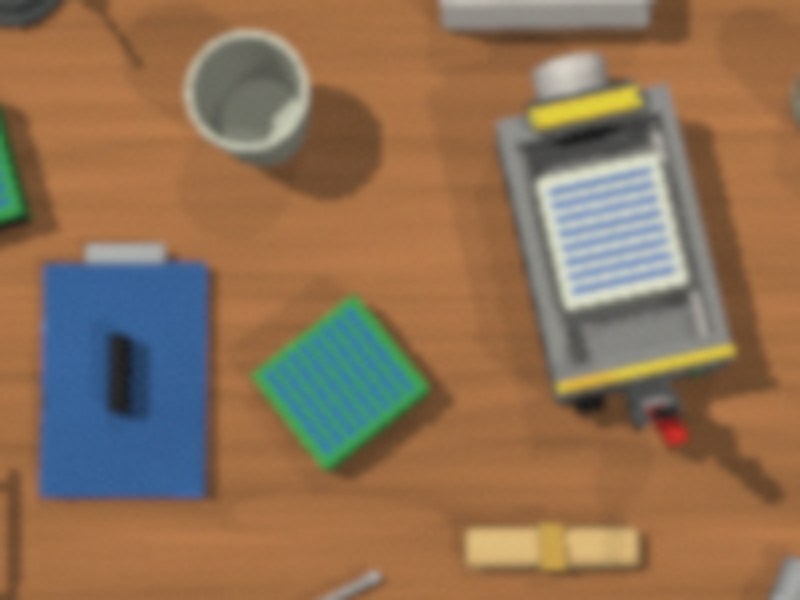

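The crop confirms it: the white cassette with blue pleats sits in the well (crop 612,230), and the cover's tongue points up the image, which is world +x. The lever leans toward the robot at crop (670,430). I'll turn the tool so its x axis points along world +x, then look from above with the wrist camera.

arm_command --increments '[{"dr": [0,0,0.178],"offset": [0,0,0],"hand": 1},{"dr": [0,0,0.178],"offset": [0,0,0],"hand": 1},{"dr": [0,0,0.178],"offset": [0,0,0],"hand": 1},{"dr": [0,0,0.178],"offset": [0,0,0],"hand": 1},{"dr": [0,0,0.178],"offset": [0,0,0],"hand": 1},{"dr": [0,0,0.178],"offset": [0,0,0],"hand": 1},{"dr": [0,0,0.178],"offset": [0,0,0],"hand": 1},{"dr": [0,0,0.178],"offset": [0,0,0],"hand": 1}]'

```text
time_s: 0.9
eef_pos: [176.4, 494.3, 230.9]
ee_rot: [0.0, 0.669, 0.743, -0.0]
force: [0.1, -0.1, -0.5]
grip_width: 0.999
grip_force: 0.0
```

arm_command --increments '[{"dr": [0,0,0.178],"offset": [0,0,0],"hand": 1},{"dr": [0,0,0.178],"offset": [0,0,0],"hand": 1},{"dr": [0,0,0.178],"offset": [0,0,0],"hand": 1},{"dr": [0,0,0.178],"offset": [0,0,0],"hand": 1},{"dr": [0,0,0.178],"offset": [0,0,0],"hand": 1},{"dr": [0,0,0.178],"offset": [0,0,0],"hand": 1},{"dr": [0,0,0.178],"offset": [0,0,0],"hand": 1},{"dr": [0,0,0.178],"offset": [0,0,0],"hand": 1}]'

```text
time_s: 1.7
eef_pos: [176.4, 494.3, 230.9]
ee_rot: [0.0, 0.962, 0.275, -0.0]
force: [-0.6, -0.3, -0.3]
grip_width: 1.004
grip_force: 0.0
```

arm_command --increments '[{"dr": [0,0,0.178],"offset": [0,0,0],"hand": 1},{"dr": [0,0,0.178],"offset": [0,0,0],"hand": 1},{"dr": [0,0,0.178],"offset": [0,0,0],"hand": 1},{"dr": [0,0,0.178],"offset": [0,0,0],"hand": 1},{"dr": [0,0,0],"offset": [0,0,0],"hand": 1}]'

```text
time_s: 2.2
eef_pos: [176.4, 494.3, 231.0]
ee_rot: [0.0, 1.0, 0.001, -0.0]
force: [-0.1, 0.4, -0.9]
grip_width: 0.997
grip_force: 0.0
```

arm_command --increments '[{"dr": [0,0,0],"offset": [0.37,0.18,0],"hand": 1},{"dr": [0,0,0],"offset": [0.37,0.18,0],"hand": 1},{"dr": [0,0,0],"offset": [0.37,0.18,0],"hand": 1},{"dr": [0,0,0],"offset": [0.37,0.18,0],"hand": 1},{"dr": [0,0,0],"offset": [0.37,0.18,0],"hand": 1},{"dr": [0,0,0],"offset": [0.37,0.18,0],"hand": 1},{"dr": [0,0,0],"offset": [0.37,0.18,0],"hand": 1},{"dr": [0,0,0],"offset": [0.37,0.18,0],"hand": 1}]'

```text
time_s: 3.0
eef_pos: [533.8, 321.4, 231.1]
ee_rot: [0.0, 1.0, 0.003, -0.0]
force: [-0.0, 0.6, 0.7]
grip_width: 1.001
grip_force: 0.0
```

arm_command --increments '[{"dr": [0,0,0],"offset": [0,0,0],"hand": 1},{"dr": [0,0,0],"offset": [0,0,0],"hand": 1}]'

```text
time_s: 3.2
eef_pos: [532.6, 322.0, 230.5]
ee_rot: [0.0, 1.0, 0.002, -0.001]
force: [-1.4, 0.9, 0.2]
grip_width: 1.0
grip_force: 0.0
```

Run:
```python
from h import *
import pickle
c=ctrl.camera_info("wrist");im=ctrl.capture("wrist")
pickle.dump((c,im),open("wc.pkl","wb"))
s,p,r=tool();print(p.round(1),s['joints'].round(2))
b=cv2.cvtColor(im,cv2.COLOR_RGB2HSV)
m=cv2.inRange(b,(100,120,40),(125,255,255))
n,l,st,ce=cv2.connectedComponentsWithStats(m);print(st[np.argsort(-st[:,4])][:4])
save("wcover",im,None,1.5)
```

```text
[531.8 322.8 230.9] [0.36 0.53 1.18 0.   1.43 1.92]
[[     0      0    512    384 178577]
 [   202     80    109    143  13944]
 [    92      5     73     29    442]
 [    97     17     72     29    435]]
```

View pics/wcover.png

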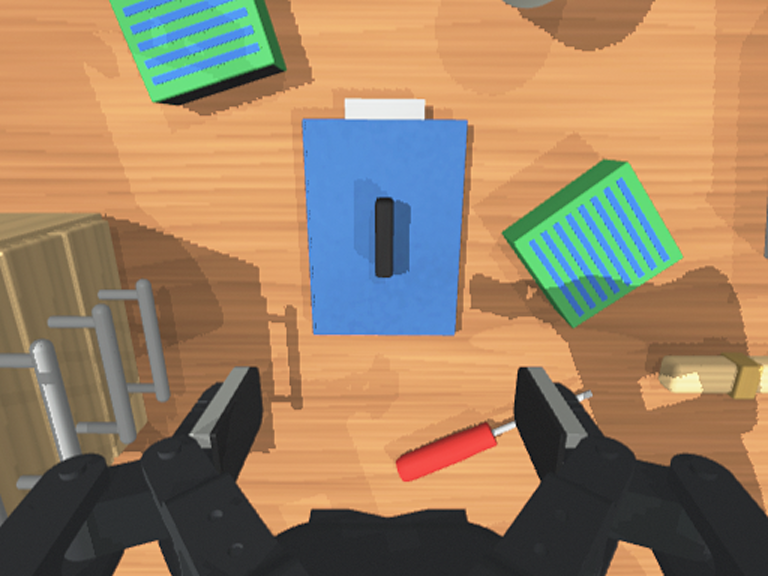

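The cover is at centre (385,227) in this 1.5× picture. Plate corners are (302,119), (467,121), (455,334) and (313,334), and the grip bar is at (384,237). Next, the extractor view.

Run:
```python
from h import *
import pickle
c,im=pickle.load(open("wc.pkl","rb"))
m=cv2.inRange(cv2.cvtColor(im,cv2.COLOR_RGB2HSV),(100,120,40),(125,255,255))
n,l,st,ce=cv2.connectedComponentsWithStats(m)
i=1+np.argmax(st[1:,4]); k=cv2.morphologyEx((l==i).astype(np.uint8),cv2.MORPH_CLOSE,np.ones((25,25)))
pts=np.argwhere(k)[:,::-1]
hull=cv2.convexHull(pts.astype(np.int32))
ap=cv2.approxPolyDP(hull,6,True)[:,0];print(ap.tolist())
P=np.array([p2w(c,u,17)[:2] for u in pts[::7]+0.0],np.float32)
r=cv2.minAreaRect(P);print(r)
man=np.array([[302,119],[467,121],[455,334],[313,334]])/1.5
Q=np.array([p2w(c,u,17) for u in man]);print(Q.round(1))
g=np.array([p2w(c,np.array(u)/1.5,z) for u,z in [((384,198),45),((384,276),45)]]);print(g.round(1))
```

```text
[[310, 81], [302, 222], [209, 222], [202, 80]]
((534.12109375, 326.0815734863281), (177.4607696533203, 124.64045715332031), 0.05971405655145645)
[[623.1 388.   17. ]
 [622.2 262.9  17. ]
 [444.9 262.7  17. ]
 [444.3 388.4  17. ]]
[[567.9 325.6  45. ]
 [507.5 325.5  45. ]]
```

arm_command --increments '[{"dr": [0,0,0],"offset": [0.1,0.39,0],"hand": 0},{"dr": [0,0,0],"offset": [0.1,0.39,0],"hand": -1},{"dr": [0,0,0],"offset": [0.1,0.39,0],"hand": -1},{"dr": [0,0,0],"offset": [0.1,0.39,0],"hand": -1},{"dr": [0,0,0],"offset": [0.1,0.39,0],"hand": -1},{"dr": [0,0,0],"offset": [0.05,0.39,-0.1],"hand": -1},{"dr": [0,0,0],"offset": [0,0.39,-0.1],"hand": -1},{"dr": [0,0,0],"offset": [0,0.35,-0.1],"hand": -1}]'

```text
time_s: 4.05
eef_pos: [598.6, -47.4, 268.1]
ee_rot: [-0.0, 1.0, 0.003, 0.0]
force: [0.2, 0.2, 0.2]
grip_width: 0.003
grip_force: 0.0
```

arm_command --increments '[{"dr": [0,0,0],"offset": [0,0,0],"hand": -1},{"dr": [0,0,0],"offset": [0,0,0],"hand": -1},{"dr": [0,0,0],"offset": [0,0,0],"hand": -1}]'

```text
time_s: 4.35
eef_pos: [598.9, -44.9, 267.1]
ee_rot: [-0.0, 1.0, 0.003, -0.0]
force: [-0.3, -0.1, -0.5]
grip_width: 0.001
grip_force: 0.0
```

Run:
```python
from h import *
import pickle
c=ctrl.camera_info("wrist");im=ctrl.capture("wrist")
pickle.dump((c,im),open("we.pkl","wb"))
s,p,r=tool();print(p.round(1),s['joints'].round(2))
save("wext",im,None,1.5)
```

```text
[598.9 -44.9 267.1] [-0.27  0.46  1.19  0.    1.49  1.3 ]
```

View pics/wext.png

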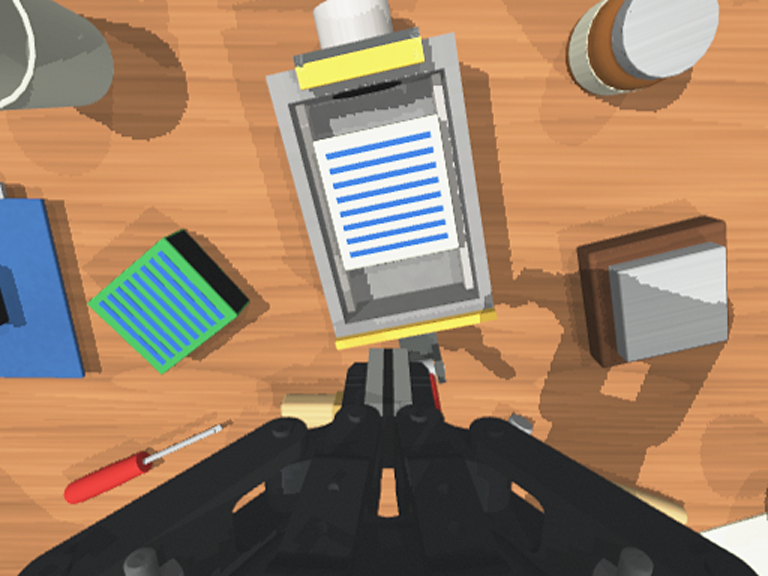

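The extractor shows with its keeper bar at (296,66)–(421,38)/(424,62)–(300,89) and the upstand's inner edge at (337,340)–(494,311). The cassette-top corners are (313,141), (437,114), (459,246) and (346,270).

Run:
```python
from h import *
import pickle
from scipy.optimize import least_squares
c,im=pickle.load(open("we.pkl","rb"))
obs=np.array([[296,66],[421,38],[424,62],[300,89],[337,340],[494,311],[337,349],[495,319],[267,75],[455,33]])/1.5
def model(v):
    x,y,a,w=v
    L=[(104,w,96),(104,-w,96),(90,-w,96),(90,w,96),(-95,65,88),(-95,-65,88),(-102,65,88),(-102,-65,88),(105,65,80),(105,-65,80)]
    R=Ro.from_euler('z',a)
    return np.array([w2p(c,R.apply(q)+[x,y,0]) for q in L])
r=least_squares(lambda v:(model(v)-obs).ravel(),[622,-47,.2,45],loss='soft_l1')
print(r.x,((model(r.x)-obs)).round(1).tolist())
x,y,a,w=r.x
np.save("ext.npy",[x,y,a])
R=Ro.from_euler('z',a)
cas=[R.inv().apply(p2w(c,np.array(u)/1.5,74)-[x,y,0]) for u in [(313,141),(437,114),(459,246),(346,270)]]
print(np.round(cas,1),np.mean(cas,0))
# start push pose: ext (-62,0), tool x = ext x
T=Ro.from_matrix(R.as_matrix()@np.diag([1,-1,-1.]))
s,p,rr=tool()
for q in [(-62,0,110),(-62,0,52)]:
    P=R.apply(q)+[x,y,0]; print(P.round(1),(rr.inv().apply(P-p)/120).round(3),(rr.inv()*T).as_rotvec()/(np.pi/4))
```

```text
[ 6.27027618e+02 -4.56366463e+01  2.06739435e-01  4.09395679e+01] [[-0.1, -0.0], [-0.1, -0.4], [0.5, -0.4], [1.0, 0.1], [-1.9, 0.8], [0.6, 0.2], [-0.5, -0.1], [0.7, 0.3], [-0.7, 0.4], [-0.2, -0.2]]
[[ 57.5  45.2  74. ]
 [ 57.6 -45.9  74. ]
 [-41.  -46.8  74. ]
 [-42.5  44.2  74. ]] [ 7.93046753 -0.81490388 74.        ]
[566.3 -58.4 110. ] [-0.271  0.111  1.309] [-0.00058243  0.000689   -0.25602757]
[566.3 -58.4  52. ] [-0.271  0.111  1.793] [-0.00058243  0.000689   -0.25602757]
```

arm_command --increments '[{"dr": [0,0,-0.128],"offset": [0,0,0],"hand": -1},{"dr": [0,0,-0.128],"offset": [0,0,0],"hand": -1},{"dr": [0,0,0],"offset": [-0.145,0.027,0.1],"hand": -1},{"dr": [0,0,0],"offset": [-0.145,0.027,0.2],"hand": -1},{"dr": [0,0,0],"offset": [0,0,0.34],"hand": -1},{"dr": [0,0,0],"offset": [0,0,0.34],"hand": -1},{"dr": [0,0,0],"offset": [0,0,0.33],"hand": -1},{"dr": [0,0,0],"offset": [0,0,0],"hand": -1}]'

```text
time_s: 5.2
eef_pos: [563.7, -58.1, 105.5]
ee_rot: [-0.002, 0.995, 0.103, -0.004]
force: [0.2, -0.2, 0.9]
grip_width: 0.007
grip_force: 0.0
```

```bash
cat >> h.py <<'E'
def inext():
    """TCP in extractor axes, and tool axes in extractor axes"""
    x,y,a=np.load("ext.npy");R=Ro.from_euler('z',a);s,p,r=tool()
    return s,R.inv().apply(p-[x,y,0]),(R.inv()*r)
E
python3 - <<'E'
from h import *
s,q,r=inext();print(q.round(1),r.as_matrix().round(3))
E
```

```text
[-64.5   0.8 105.5] [[ 1.    -0.001 -0.008]
 [-0.001 -1.     0.005]
 [-0.009 -0.005 -1.   ]]
```

arm_command --increments '[{"dr": [0,0,0],"offset": [0.02,0,0.2],"hand": -1},{"dr": [0,0,0],"offset": [0,0,0.2],"hand": -1},{"dr": [0,0,0],"offset": [0,0,0.04],"hand": -1},{"dr": [0,0,0],"offset": [0,0,0],"hand": -1},{"dr": [0,0,0],"offset": [0.05,0,0],"hand": -1},{"dr": [0,0,0],"offset": [0.05,0,0],"hand": -1},{"dr": [0,0,0],"offset": [0.05,0,0],"hand": -1}]'

```text
time_s: 5.9
eef_pos: [587.0, -56.1, 58.4]
ee_rot: [0.0, 0.995, 0.102, 0.0]
force: [-4.4, -1.5, 3.6]
grip_width: -0.001
grip_force: 2.3
```

arm_command --increments '[{"dr": [0,0,0],"offset": [0.05,0,0],"hand": -1},{"dr": [0,0,0],"offset": [0.04,0,0],"hand": -1}]'

```text
time_s: 6.1
eef_pos: [597.5, -53.8, 57.6]
ee_rot: [0.0, 0.995, 0.102, 0.0]
force: [-4.8, -1.2, 4.2]
grip_width: -0.004
grip_force: 2.4
```

Run:
```python
from h import *
s,q,r=inext();print(q.round(1),s['force'].round(1))
```

```text
[-30.6  -1.9  57.6] [-4.8 -1.2  4.2]
```

arm_command --increments '[{"dr": [0,0,0],"offset": [0.02,0,0],"hand": -1},{"dr": [0,0,0],"offset": [0.02,0,0],"hand": -1}]'

```text
time_s: 6.3
eef_pos: [601.8, -52.9, 57.3]
ee_rot: [-0.0, 0.995, 0.102, -0.0]
force: [-4.8, -1.1, 3.8]
grip_width: 0.002
grip_force: 2.5
```

arm_command --increments '[{"dr": [0,0,0],"offset": [0.02,0,0],"hand": -1}]'

```text
time_s: 6.4
eef_pos: [603.3, -52.5, 57.2]
ee_rot: [-0.0, 0.995, 0.102, -0.001]
force: [-18.4, -3.7, 14.3]
grip_width: 0.0
grip_force: 9.6
```

arm_command --increments '[{"dr": [0,0,0],"offset": [0.02,0,0],"hand": -1}]'

```text
time_s: 6.5
eef_pos: [603.4, -52.5, 57.2]
ee_rot: [-0.0, 0.995, 0.102, -0.005]
force: [-32.6, -8.6, 20.2]
grip_width: -0.003
grip_force: 16.9
```

arm_command --increments '[{"dr": [0,0,0],"offset": [-0.12,0,0],"hand": -1},{"dr": [0,0,0],"offset": [0,0,-0.3],"hand": -1},{"dr": [0,0,0],"offset": [0,0,-0.4],"hand": -1},{"dr": [0,0,0],"offset": [0,0,-0.4],"hand": -1},{"dr": [0,0,0],"offset": [0,0,-0.4],"hand": -1},{"dr": [0,0,0.128],"offset": [0,0,0],"hand": -1},{"dr": [0,0,0.128],"offset": [0,0,0],"hand": -1},{"dr": [0,0,0],"offset": [0,0,0],"hand": 1}]'

```text
time_s: 7.3
eef_pos: [592.7, -54.7, 237.3]
ee_rot: [-0.0, 1.0, 0.001, 0.001]
force: [1.2, -0.6, 0.1]
grip_width: 0.154
grip_force: 0.0
```

Run:
```python
from h import *
c=ctrl.camera_info("wrist");im=ctrl.capture("wrist")
x,y,a=np.load("ext.npy");R=Ro.from_euler('z',a)
hsv=cv2.cvtColor(im,cv2.COLOR_RGB2HSV);m=cv2.inRange(hsv,(100,120,80),(125,255,255))
# blue pleats within the well in ext frame
pts=np.argwhere(m)[:,::-1]
Q=np.array([R.inv().apply(p2w(c,u,74)-[x,y,0]) for u in pts])
k=(abs(Q[:,0])<95)&(abs(Q[:,1])<50);print(k.sum(),Q[k].min(0),Q[k].max(0),Q[k].mean(0))
print([w2p(c,R.apply(q)+[x,y,0]).round() for q in [(85,46,74),(-15,-46,74)]])
s,p,r=tool();print(p.round(1));print(delta((536.3,325.6,100),down(-np.pi/2)))
```

```text
2683 [ -4.89102507 -39.36426616  74.        ] [75.11781373 38.11321202 74.        ] [37.3025363  -0.90765429 74.        ]
[array([185.,  59.]), array([297., 142.])]
[592.6 -54.7 237.1]
(array([-0.45424446, -3.17125107,  1.14270685]), array([-0.00031413, -0.00083074,  0.00625299]))
```

Pleats centre at x = 35, so the cassette is home. Going for the cover.

arm_command --increments '[{"dr": [0,0,0],"offset": [-0.057,-0.396,0],"hand": 1},{"dr": [0,0,0],"offset": [-0.057,-0.396,0],"hand": 1},{"dr": [0,0,0],"offset": [-0.057,-0.396,0],"hand": 1},{"dr": [0,0,0],"offset": [-0.057,-0.396,0],"hand": 1},{"dr": [0,0,0],"offset": [-0.057,-0.396,0],"hand": 1},{"dr": [0,0,0],"offset": [-0.057,-0.396,0],"hand": 1},{"dr": [0,0,0],"offset": [-0.057,-0.396,0],"hand": 1},{"dr": [0,0,0],"offset": [-0.057,-0.396,0],"hand": 1}]'

```text
time_s: 8.15
eef_pos: [536.0, 327.3, 237.0]
ee_rot: [-0.0, 1.0, 0.003, 0.0]
force: [0.9, 0.1, 0.0]
grip_width: 0.996
grip_force: 0.0
```

arm_command --increments '[{"dr": [0,0,0],"offset": [0,0,0.38],"hand": 1},{"dr": [0,0,0],"offset": [0,0,0.38],"hand": 1},{"dr": [0,0,0],"offset": [0,0,0.38],"hand": 1},{"dr": [0,0,0],"offset": [0,0,0],"hand": 1},{"dr": [0,0,0],"offset": [0,0,0],"hand": 1}]'

```text
time_s: 8.65
eef_pos: [537.0, 325.4, 101.5]
ee_rot: [-0.0, 1.0, 0.002, 0.0]
force: [1.3, 0.3, 1.4]
grip_width: 1.0
grip_force: 0.0
```

Run:
```python
from h import *
c=ctrl.camera_info("wrist");im=ctrl.capture("wrist");s,p,r=tool();print(p.round(1))
# dark grip bar
m=cv2.inRange(cv2.cvtColor(im,cv2.COLOR_RGB2HSV),(0,0,0),(180,255,60))
print([w2p(c,q).round() for q in [(566.3,318.6,45),(506.3,332.6,45)]])
n,l,st,ce=cv2.connectedComponentsWithStats(m)
for q in np.argsort(-st[:,4])[:6]:
    print(st[q]); 
print(delta((536.3,325.6,21),down(-np.pi/2)))
```

```text
[537.7 325.7 103. ]
[array([269., 167.]), array([250., 243.])]
[     0      0    512    384 160792]
[    0   245   512   139 32400]
[  13   20  142   47 1946]
[ 250  160   19   82 1469]
[100 352   1   1   1]
(array([-0.01427212,  0.00138945,  0.68333935]), array([-0.00181835, -0.00435984,  0.00477268]))
```

arm_command --increments '[{"dr": [0,0,0],"offset": [-0.01,0,0.3],"hand": 1},{"dr": [0,0,0],"offset": [0,0,0.26],"hand": 1},{"dr": [0,0,0],"offset": [0,0,0.1],"hand": 1},{"dr": [0,0,0],"offset": [0,0,0],"hand": 1},{"dr": [0,0,0],"offset": [0,0,0],"hand": 1}]'

```text
time_s: 9.2
eef_pos: [536.6, 325.7, 23.7]
ee_rot: [-0.001, 1.0, 0.001, 0.002]
force: [-0.1, 0.1, -0.2]
grip_width: 1.002
grip_force: 0.0
```

arm_command --increments '[{"dr": [0,0,0],"offset": [0,0,0.01],"hand": -1},{"dr": [0,0,0],"offset": [0,0,0],"hand": -1},{"dr": [0,0,0],"offset": [0,0,0],"hand": -1},{"dr": [0,0,0],"offset": [0,0,0],"hand": -1},{"dr": [0,0,0],"offset": [0,0,0],"hand": -1},{"dr": [0,0,0],"offset": [0,0,0],"hand": -1}]' --grip_force 70

```text
time_s: 9.8
eef_pos: [535.5, 325.2, 20.5]
ee_rot: [-0.0, 1.0, 0.001, 0.0]
force: [-0.7, -0.3, 3.0]
grip_width: 0.148
grip_force: 69.5
```

Run:
```python
from h import *
s,p,r=tool();print(p.round(1),r.as_matrix().round(3),s['grip_force'],s['grip_width'],s['force'].round(1))
```

```text
[535.5 325.2  20.5] [[ 1.     0.003  0.   ]
 [ 0.003 -1.     0.   ]
 [ 0.    -0.    -1.   ]] 69.51527953147888 0.14761288469776968 [-0.7 -0.3  3. ]
```

arm_command --increments '[{"dr": [0,0,0],"offset": [0,0,-0.15],"hand": -1},{"dr": [0,0,0],"offset": [0,0,-0.3],"hand": -1},{"dr": [0,0,0],"offset": [0,0,-0.35],"hand": -1},{"dr": [0,0,0],"offset": [0,0,-0.38],"hand": -1},{"dr": [0,0,0],"offset": [0,0,-0.38],"hand": -1},{"dr": [0,0,-0.13],"offset": [0,0,0],"hand": -1},{"dr": [0,0,-0.13],"offset": [0,0,0],"hand": -1},{"dr": [0,-0.12,0],"offset": [0,0,0],"hand": -1}]'

```text
time_s: 10.6
eef_pos: [533.7, 325.3, 207.3]
ee_rot: [0.005, 0.993, 0.105, -0.048]
force: [-0.6, -0.2, -4.2]
grip_width: 0.15
grip_force: 68.7
```

arm_command --increments '[{"dr": [0,-0.1,0],"offset": [0,0,0],"hand": -1},{"dr": [0,0,0],"offset": [0,0,0],"hand": -1}]'

```text
time_s: 10.8
eef_pos: [535.9, 324.9, 205.3]
ee_rot: [0.009, 0.991, 0.103, -0.087]
force: [0.3, 0.3, -4.7]
grip_width: 0.148
grip_force: 68.7
```

```bash
cat >> h.py <<'E'
def plan(tip, th, n=1, yaw=0., dx=-0.8):
    """offset/turn to bring tongue end underside (ext frame) to tip with tilt th(rad)"""
    x,y,a=np.load("ext.npy");Re=Ro.from_euler('z',a)
    C=Ro.from_euler('y',th)                       # cover axes in ext
    o=np.array(tip)-C.apply([102,0,12]); tcp=o+C.apply([dx,0,20.5])
    T=Re*Ro.from_euler('z',yaw)*C*Ro.from_euler('x',np.pi)
    d,t=delta(Re.apply(tcp)+[x,y,0],T); return d,t
def cover(dx=-0.8):
    s,q,r=inext(); C=r*Ro.from_euler('x',-np.pi)
    o=q-C.apply([dx,0,20.5]); return o,C.apply([102,0,12])+o,C.apply([-92,0,12])+o,C.as_euler('zyx')
E
python3 - <<'E'
from h import *
print([v.round(3) for v in cover()],ctrl.sense()['eef_pos'].round(1),ctrl.sense()['force'].round(1))
print([v.round(3) for v in plan((80,0,130),np.radians(10))])
E
```

```text
[array([-15.97 , 381.318, 184.986]), array([ 86.555, 381.271, 178.943]), array([-104.448,  381.369,  212.907]), array([-0.   ,  0.176, -0.   ])] [535.9 324.9 205.3] [ 0.3  0.3 -4.7]
[array([0.019, 3.178, 0.414]), array([ 0.001,  0.002, -0.001])]
```

arm_command --increments '[{"dr": [0,0,0],"offset": [0,0.39,0],"hand": -1},{"dr": [0,0,0],"offset": [0,0.4,0],"hand": -1},{"dr": [0,0,0],"offset": [0,0.4,0],"hand": -1},{"dr": [0,0,0],"offset": [0,0.4,0],"hand": -1},{"dr": [0,0,0],"offset": [0,0.4,0],"hand": -1},{"dr": [0,0,0],"offset": [0,0.4,0],"hand": -1},{"dr": [0,0,0],"offset": [0,0.4,0],"hand": -1},{"dr": [0,0,0],"offset": [0,0.388,0],"hand": -1}]'

```text
time_s: 11.6
eef_pos: [613.5, -49.8, 207.0]
ee_rot: [0.009, 0.991, 0.103, -0.085]
force: [0.1, 0.9, -4.5]
grip_width: 0.147
grip_force: 69.2
```

arm_command --increments '[{"dr": [0,0,0],"offset": [0,0,0],"hand": -1},{"dr": [0,0,0],"offset": [0,0,0],"hand": -1},{"dr": [0,0,0],"offset": [0,0,0],"hand": -1}]'

```text
time_s: 11.9
eef_pos: [613.4, -47.0, 207.2]
ee_rot: [0.009, 0.991, 0.103, -0.086]
force: [0.7, 0.9, -5.2]
grip_width: 0.154
grip_force: 69.6
```

Run:
```python
from h import *
print([v.round(3) for v in cover()],ctrl.sense()['eef_pos'].round(1),ctrl.sense()['force'].round(1))
for tip in [(82,0,105),(82,0,85)]: print([v.round(3) for v in plan(tip,np.radians(10))])
c=ctrl.camera_info("wrist");im=ctrl.capture("wrist");save("wins",im,None,1.5)
```

```text
[array([-16.34 ,   1.428, 186.819]), array([ 86.207,   1.569, 181.155]), array([-104.921,    1.305,  214.413]), array([ 0.001,  0.172, -0.   ])] [613.4 -47.  207.2] [ 0.7  0.9 -5.2]
[array([0.074, 0.012, 0.629]), array([ 0.   , -0.003,  0.002])]
[array([0.103, 0.012, 0.794]), array([ 0.   , -0.003,  0.002])]
```

View pics/wins.png

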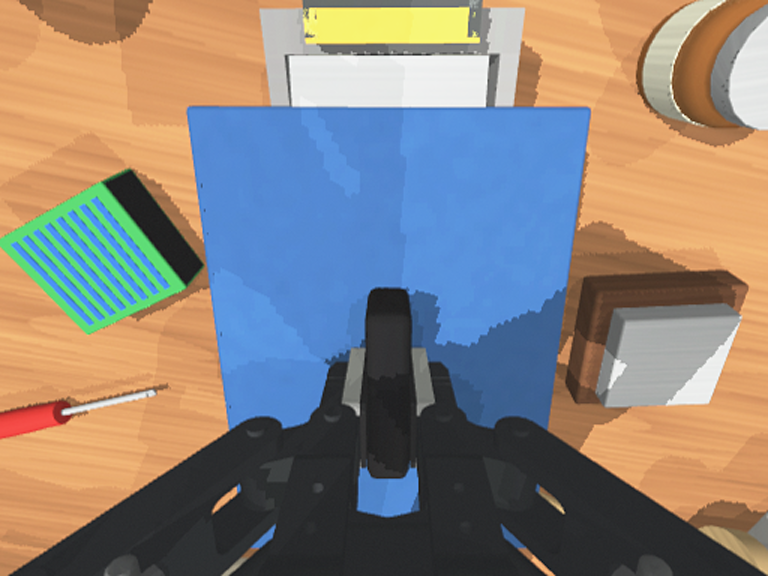

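The grip is good: plate corners are at (188,107)/(590,107). The tongue (288–488, rows 55–107) lines up with the keeper bar (304–480, row 25). Descending.

arm_command --increments '[{"dr": [0,0,0],"offset": [0.02,0.006,0.2],"hand": -1},{"dr": [0,0,0],"offset": [0.02,0.006,0.23],"hand": -1},{"dr": [0,0,0],"offset": [0.02,0,0.2],"hand": -1},{"dr": [0,0,0],"offset": [0,0,0],"hand": -1},{"dr": [0,0,0],"offset": [0,0,0],"hand": -1}]'

```text
time_s: 12.45
eef_pos: [608.5, -49.9, 132.5]
ee_rot: [0.009, 0.991, 0.103, -0.085]
force: [0.7, -0.4, -3.4]
grip_width: 0.15
grip_force: 69.5
```

Run:
```python
from h import *
print([v.round(3) for v in cover()],ctrl.sense()['eef_pos'].round(1),ctrl.sense()['force'].round(1))
for tip in [(83,0,84)]: print([v.round(3) for v in plan(tip,np.radians(10))])
x,y,a=np.load("ext.npy");R=Ro.from_euler('z',a)
c=ctrl.camera_info("wrist");im=ctrl.capture("wrist")
hsv=cv2.cvtColor(im,cv2.COLOR_RGB2HSV);m=cv2.inRange(hsv,(22,100,100),(35,255,255))
n,l,st,ce=cv2.connectedComponentsWithStats(m);print(st[np.argsort(-st[:,4])][1:4])
print([w2p(c,R.apply(q)+[x,y,0]).round(1) for q in [(104,41,96),(90,41,96),(90,-41,96),(104,-41,96)]])
C=cover();print([w2p(c,R.apply(C[1]+[0,s,0])+[x,y,0]).round(1) for s in (30,-30)])
save("wins2",im,(120,0,400,150),2.8)
```

```text
[array([-21.729,  -0.415, 112.174]), array([ 80.821,  -0.272, 106.55 ]), array([-110.32 ,   -0.528,  139.733]), array([ 0.001,  0.172, -0.001])] [608.5 -49.9 132.5] [ 0.7 -0.4 -3.4]
[array([ 0.05 , -0.003,  0.18 ]), array([ 0.001, -0.003,  0.002])]
[[ 171    0  176   16 2748]
 [  87  225    3    3    3]
 [   8  139    2    1    2]]
[array([170.6, -19.2]), array([174.6,  16.2]), array([345.3,  16.5]), array([349.7, -18.8])]
[array([196.2,  37.4]), array([326.6,  37.6])]
```

View pics/wins2.png

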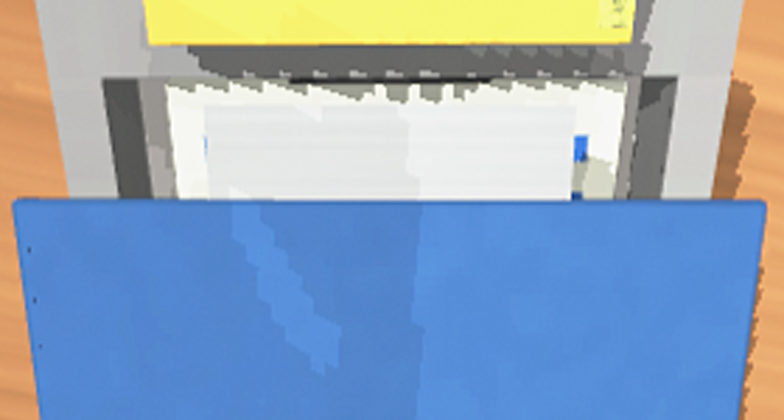

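Run:
```python
from h import *
d,t=plan((83,-0.4,82.3),np.radians(8));print(d.round(3),t.round(3))
# rows after turn: offset in turned axes
print(Ro.from_rotvec(t*np.pi/4).inv().apply(d).round(3))
```

```text
[ 0.048 -0.003  0.23 ] [0.002 0.039 0.001]
[ 0.041 -0.003  0.232]
```

arm_command --increments '[{"dr": [0,0.039,0],"offset": [0,0,0],"hand": -1},{"dr": [0,0,0],"offset": [0.02,0,0.1],"hand": -1},{"dr": [0,0,0],"offset": [0.02,0,0.09],"hand": -1},{"dr": [0,0,0],"offset": [0,0,0.03],"hand": -1},{"dr": [0,0,0],"offset": [0,0,0],"hand": -1},{"dr": [0,0,0],"offset": [0,0,0],"hand": -1}]'

```text
time_s: 13.1
eef_pos: [609.3, -50.5, 104.9]
ee_rot: [0.007, 0.992, 0.103, -0.071]
force: [-0.3, 0.2, -4.6]
grip_width: 0.147
grip_force: 69.7
```

Run:
```python
from h import *
print([v.round(3) for v in cover()],ctrl.sense()['force'].round(1))
for tip in [(83,-.4,82),(101.5,-.4,82)]: print([v.round(3) for v in plan(tip,np.radians(8))])
```

```text
[array([-20.42 ,  -1.103,  84.464]), array([82.251, -1.07 , 81.891]), array([-109.792,   -1.128,  109.378]), array([ 0.   ,  0.142, -0.   ])] [-0.3  0.2 -4.6]
[array([ 0.006, -0.006,  0.   ]), array([0.   , 0.003, 0.   ])]
[array([ 0.158, -0.006, -0.021]), array([0.   , 0.003, 0.   ])]
```

arm_command --increments '[{"dr": [0,0,0],"offset": [0.04,-0.003,-0.005],"hand": -1},{"dr": [0,0,0],"offset": [0.04,-0.003,-0.005],"hand": -1},{"dr": [0,0,0],"offset": [0.04,0,-0.005],"hand": -1},{"dr": [0,0,0],"offset": [0.03,0,-0.005],"hand": -1},{"dr": [0,0,0],"offset": [0,0,0],"hand": -1},{"dr": [0,0,0],"offset": [0,0,0],"hand": -1}]'

```text
time_s: 13.7
eef_pos: [626.8, -46.0, 104.5]
ee_rot: [0.007, 0.992, 0.103, -0.071]
force: [-0.1, -0.5, -3.9]
grip_width: 0.15
grip_force: 69.7
```

Run:
```python
from h import *
print([v.round(3) for v in cover()],ctrl.sense()['force'].round(1))
for th in (8,4,2,0): 
    d,t=plan((102,-.4,80.7+th*.15),np.radians(th)); print(th,d.round(3),t.round(3))
```

```text
[array([-2.439, -0.289, 84.069]), array([100.232,  -0.253,  81.468]), array([-91.804,  -0.321, 109.007]), array([0.   , 0.142, 0.   ])] [-0.1 -0.5 -3.9]
8 [ 0.014  0.001 -0.003] [-0.     0.004  0.   ]
4 [0.012 0.001 0.062] [-0.     0.092  0.   ]
2 [0.012 0.001 0.094] [-0.     0.137  0.   ]
0 [0.014 0.001 0.127] [-0.     0.181  0.   ]
```

arm_command --increments '[{"dr": [0,0.045,0],"offset": [0.004,0,0.031],"hand": -1},{"dr": [0,0.045,0],"offset": [0.004,0,0.031],"hand": -1},{"dr": [0,0.045,0],"offset": [0.004,0,0.031],"hand": -1},{"dr": [0,0,0],"offset": [0,0,0],"hand": -1}]'

```text
time_s: 14.1
eef_pos: [626.2, -46.0, 93.1]
ee_rot: [0.002, 0.994, 0.103, -0.018]
force: [0.1, -0.3, -3.7]
grip_width: 0.148
grip_force: 69.6
```

Run:
```python
from h import *
print([v.round(3) for v in cover()],ctrl.sense()['force'].round(1))
d,t=plan((102,-.4,80.2),0); print(d.round(3),t.round(3))
```

```text
[array([-0.819, -0.226, 72.616]), array([101.556,  -0.24 ,  80.828]), array([-92.311,  -0.225,  88.017]), array([-0.   ,  0.037,  0.   ])] [ 0.1 -0.3 -3.7]
[0.002 0.001 0.037] [-0.001  0.047 -0.   ]
```

arm_command --increments '[{"dr": [0,0.024,0],"offset": [0,0,0.018],"hand": -1},{"dr": [0,0.023,0],"offset": [0,0,0.018],"hand": -1},{"dr": [0,0,0],"offset": [0,0,0],"hand": -1}]'

```text
time_s: 14.4
eef_pos: [626.6, -46.0, 88.8]
ee_rot: [-0.0, 0.995, 0.103, 0.0]
force: [-0.0, 0.4, -3.5]
grip_width: 0.149
grip_force: 69.7
```

Run:
```python
from h import *
print([v.round(3) for v in cover()],ctrl.sense()['force'].round(1))
```

```text
[array([ 0.33 , -0.239, 68.286]), array([102.323,  -0.221,  80.352]), array([-91.677,  -0.261,  80.227]), array([ 0.   , -0.001,  0.   ])] [-0.   0.4 -3.5]
```

arm_command --increments '[{"dr": [0,0,0],"offset": [0,0,0.008],"hand": -1},{"dr": [0,0,0],"offset": [0,0,0],"hand": -1}]'

```text
time_s: 14.6
eef_pos: [626.9, -46.0, 88.5]
ee_rot: [0.0, 0.995, 0.103, 0.0]
force: [-2.2, -1.2, 1.4]
grip_width: 0.149
grip_force: 70.2
```

arm_command --increments '[{"dr": [0,0,0],"offset": [0,0,0.006],"hand": -1},{"dr": [0,0,0],"offset": [0,0,0],"hand": -1}]'

```text
time_s: 14.8
eef_pos: [626.9, -46.0, 88.5]
ee_rot: [0.0, 0.995, 0.103, 0.0]
force: [-5.6, 0.4, 6.0]
grip_width: 0.147
grip_force: 71.2
```

arm_command --increments '[{"dr": [0,0,0],"offset": [0,0,0],"hand": 0.2},{"dr": [0,0,0],"offset": [0,0,0],"hand": 0.2},{"dr": [0,0,0],"offset": [0,0,0],"hand": 0.2},{"dr": [0,0,0],"offset": [0,0,-0.3],"hand": 0.2},{"dr": [0,0,0],"offset": [0,0,-0.4],"hand": 0},{"dr": [0,0,0],"offset": [0,0,-0.4],"hand": -1},{"dr": [0,0,0],"offset": [0,0,-0.3],"hand": -1},{"dr": [0,0,0],"offset": [0,0,0],"hand": -1}]'

```text
time_s: 15.6
eef_pos: [628.4, -46.3, 261.3]
ee_rot: [0.002, 0.995, 0.103, 0.005]
force: [-0.1, -0.1, -1.2]
grip_width: 0.0
grip_force: 0.0
```

arm_command --increments '[{"dr": [0,0,0],"offset": [-0.4,0,0],"hand": -1},{"dr": [0,0,0],"offset": [-0.4,0,0],"hand": -1},{"dr": [0,0,0],"offset": [0,0,0],"hand": -1},{"dr": [0,0,0],"offset": [0,0,0],"hand": -1}]'

```text
time_s: 16.0
eef_pos: [532.5, -65.9, 255.2]
ee_rot: [-0.0, 0.995, 0.103, 0.001]
force: [-1.2, 0.5, 0.9]
grip_width: -0.0
grip_force: 0.0
```

Run:
```python
from h import *
x,y,a=np.load("ext.npy");R=Ro.from_euler('z',a)
c=ctrl.camera_info("wrist");im=ctrl.capture("wrist")
s,q,r=inext();print(q.round(1))
save("wseat",im,None,1.5)
for n,p in dict(plateNL=(-92,63,85),plateNR=(-92,-63,85),plateFL=(88,63,85),plateFR=(88,-63,85),upL=(-95,65,88),upR=(-95,-65,88)).items(): print(n,(1.5*w2p(c,R.apply(p)+[x,y,0])).round(1))
i2=ctrl.capture("side");save("side2",i2,(210,150,370,260),5)
```

```text
[-95.9  -0.6 255.3]
plateNL [301.7 244.4]
plateNR [475.1 244.3]
plateFL [283.1 -49.1]
plateFR [493.7 -49.2]
upL [298.4 249.4]
upR [478.4 249.3]
```

View pics/wseat.png

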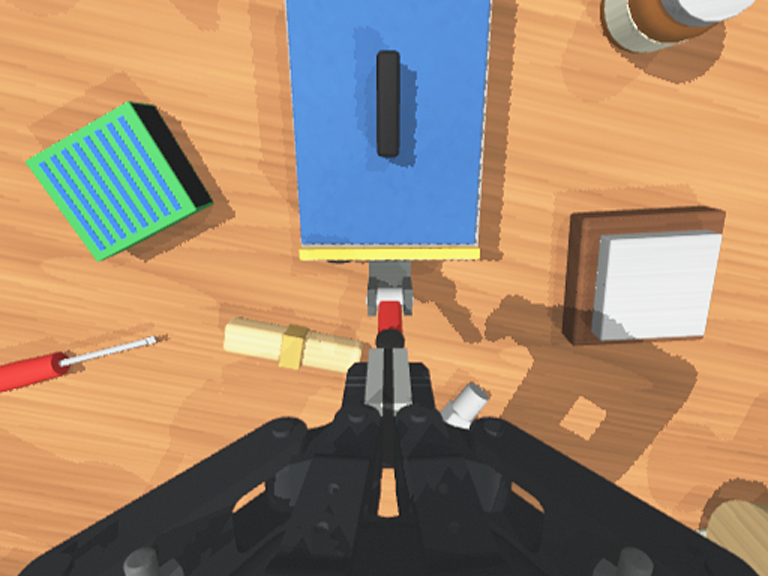

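View pics/side2.png

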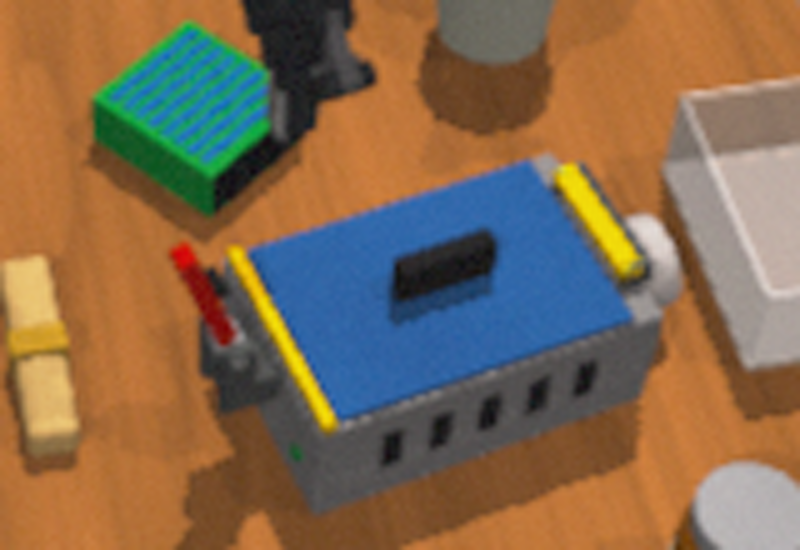

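The cover is seated: near edge at row 244, just inside the upstand at row 249, as predicted. The side view shows it flat, with the far edge against the keeper at (600,220). Next I go behind the lever.

arm_command --increments '[{"dr": [0,0,0],"offset": [-0.39,0,0],"hand": -1},{"dr": [0,0,0],"offset": [-0.39,0,0],"hand": -1},{"dr": [0,0,0],"offset": [0,0,0],"hand": -1},{"dr": [0,0,0],"offset": [0,0,0.35],"hand": -1},{"dr": [0,0,0],"offset": [0,0,0.34],"hand": -1},{"dr": [0,0,0],"offset": [0,0,0],"hand": -1},{"dr": [0,0,0],"offset": [0,0,0],"hand": -1}]'

```text
time_s: 16.8
eef_pos: [442.5, -85.2, 173.3]
ee_rot: [0.0, 0.995, 0.104, 0.001]
force: [0.5, 0.6, 0.6]
grip_width: -0.002
grip_force: 0.0
```

Run:
```python
from h import *
s,q,r=inext();print(q.round(1),r.as_matrix().round(3),s['force'].round(1))
```

```text
[-188.7   -0.8  173.3] [[ 1.     0.001  0.001]
 [ 0.001 -1.    -0.   ]
 [ 0.001  0.    -1.   ]] [0.5 0.6 0.6]
```

arm_command --increments '[{"dr": [0,0,0],"offset": [0.08,0,0],"hand": -1},{"dr": [0,0,0],"offset": [0.08,0,0],"hand": -1},{"dr": [0,0,0],"offset": [0.08,0,0],"hand": -1},{"dr": [0,0,0],"offset": [0.06,0,0],"hand": -1}]'

```text
time_s: 17.2
eef_pos: [477.5, -77.7, 173.9]
ee_rot: [0.001, 0.995, 0.104, 0.0]
force: [-6.7, -1.1, 4.4]
grip_width: -0.001
grip_force: 3.4
```

arm_command --increments '[{"dr": [0,0,0],"offset": [0.08,0,0],"hand": -1},{"dr": [0,0,0],"offset": [0.08,0,0],"hand": -1},{"dr": [0,0,0],"offset": [0.08,0,0.01],"hand": -1},{"dr": [0,0,0],"offset": [0.08,0,0.02],"hand": -1}]'

```text
time_s: 17.6
eef_pos: [515.0, -69.6, 170.1]
ee_rot: [0.0, 0.995, 0.104, 0.0]
force: [-6.1, -1.4, 2.0]
grip_width: 0.003
grip_force: 3.2
```

Run:
```python
from h import *
s,q,r=inext();print(q.round(1),s['force'].round(1))
```

```text
[-114.5   -0.5  170.1] [-6.1 -1.4  2. ]
```

arm_command --increments '[{"dr": [0,0,0],"offset": [0.07,0,0.03],"hand": -1},{"dr": [0,0,0],"offset": [0.07,0,0.03],"hand": -1},{"dr": [0,0,0],"offset": [0.07,0,0.045],"hand": -1},{"dr": [0,0,0],"offset": [0.05,0,0.06],"hand": -1},{"dr": [0,0,0],"offset": [0.05,0,0.06],"hand": -1},{"dr": [0,0,0],"offset": [0.045,0,0.06],"hand": -1}]'

```text
time_s: 18.2
eef_pos: [557.1, -60.6, 135.6]
ee_rot: [0.0, 0.995, 0.104, 0.001]
force: [-5.9, -0.8, 5.0]
grip_width: 0.001
grip_force: 3.1
```

Run:
```python
from h import *
s,q,r=inext();print(q.round(1),s['force'].round(1))
```

```text
[-71.5  -0.3 135.6] [-5.9 -0.8  5. ]
```

arm_command --increments '[{"dr": [0,0,0],"offset": [0.03,0,0.07],"hand": -1},{"dr": [0,0,0],"offset": [0.03,0,0.07],"hand": -1},{"dr": [0,0,0],"offset": [0.015,0,0.05],"hand": -1},{"dr": [0,0,0],"offset": [0,0,0.03],"hand": -1}]'

```text
time_s: 18.6
eef_pos: [566.1, -58.7, 109.0]
ee_rot: [0.0, 0.995, 0.103, 0.002]
force: [-0.9, 2.6, 6.4]
grip_width: -0.005
grip_force: 3.2
```

Run:
```python
from h import *
s,q,r=inext();print(q.round(1),s['force'].round(1))
```

```text
[-62.3  -0.3 109. ] [-0.9  2.6  6.4]
```

arm_command --increments '[{"dr": [0,0,0],"offset": [0,0,0.02],"hand": -1},{"dr": [0,0,0],"offset": [0,0,0.01],"hand": -1}]'

```text
time_s: 18.8
eef_pos: [566.5, -58.6, 105.9]
ee_rot: [0.0, 0.995, 0.103, 0.002]
force: [0.4, 3.7, 6.2]
grip_width: 0.001
grip_force: 3.2
```

arm_command --increments '[{"dr": [0,0,0],"offset": [0,0,0.01],"hand": -1},{"dr": [0,0,0],"offset": [0,0,0],"hand": -1}]'

```text
time_s: 19.0
eef_pos: [566.6, -58.6, 104.8]
ee_rot: [0.0, 0.995, 0.103, 0.003]
force: [2.2, 2.5, 3.1]
grip_width: -0.002
grip_force: 2.2
```

arm_command --increments '[{"dr": [0,0,0],"offset": [0,0,0.008],"hand": -1},{"dr": [0,0,0],"offset": [0,0,0],"hand": -1}]'

```text
time_s: 19.2
eef_pos: [566.7, -58.6, 104.0]
ee_rot: [0.0, 0.995, 0.103, 0.003]
force: [3.2, 3.6, 5.7]
grip_width: -0.001
grip_force: 2.9
```

arm_command --increments '[{"dr": [0,0,0],"offset": [0,0,0.008],"hand": -1},{"dr": [0,0,0],"offset": [0,0,0],"hand": -1}]'

```text
time_s: 19.4
eef_pos: [566.8, -58.6, 103.3]
ee_rot: [0.0, 0.995, 0.103, 0.003]
force: [1.6, 3.9, 7.9]
grip_width: -0.0
grip_force: 4.2
```

arm_command --increments '[{"dr": [0,0,0],"offset": [0,0,0.006],"hand": -1},{"dr": [0,0,0],"offset": [0,0,0],"hand": -1}]'

```text
time_s: 19.6
eef_pos: [566.8, -58.6, 102.9]
ee_rot: [0.0, 0.995, 0.103, 0.003]
force: [0.2, 3.8, 10.4]
grip_width: -0.005
grip_force: 5.4
```

arm_command --increments '[{"dr": [0,0,0],"offset": [0,0,0.005],"hand": -1},{"dr": [0,0,0],"offset": [0,0,0],"hand": -1}]'

```text
time_s: 19.8
eef_pos: [566.8, -58.6, 102.6]
ee_rot: [0.0, 0.995, 0.103, 0.003]
force: [1.0, 5.0, 11.8]
grip_width: 0.002
grip_force: 6.4
```

arm_command --increments '[{"dr": [0,0,0],"offset": [0,0,0.007],"hand": -1},{"dr": [0,0,0],"offset": [0,0,0],"hand": -1}]'

```text
time_s: 20.0
eef_pos: [566.9, -58.6, 102.0]
ee_rot: [0.0, 0.995, 0.103, 0.003]
force: [-1.0, 4.4, 14.5]
grip_width: 0.003
grip_force: 7.5
```

arm_command --increments '[{"dr": [0,0,0],"offset": [0,0,0.006],"hand": -1},{"dr": [0,0,0],"offset": [0,0,0],"hand": -1}]'

```text
time_s: 20.2
eef_pos: [567.0, -58.6, 101.6]
ee_rot: [0.0, 0.995, 0.103, 0.003]
force: [-1.5, 4.2, 17.3]
grip_width: -0.001
grip_force: 8.6
```

arm_command --increments '[{"dr": [0,0,0],"offset": [0,0,0.007],"hand": -1},{"dr": [0,0,0],"offset": [0,0,0],"hand": -1},{"dr": [0,0,0],"offset": [0,0,0],"hand": -1}]'

```text
time_s: 20.5
eef_pos: [567.0, -58.6, 101.0]
ee_rot: [0.001, 0.995, 0.103, 0.003]
force: [-1.4, 4.9, 20.4]
grip_width: 0.004
grip_force: 9.7
```

arm_command --increments '[{"dr": [0,0,0],"offset": [0,0,-0.1],"hand": -1},{"dr": [0,0,0],"offset": [0,0,-0.3],"hand": -1},{"dr": [0,0,0],"offset": [0,0,-0.4],"hand": -1},{"dr": [0,0,0],"offset": [-0.3,0,-0.25],"hand": -1},{"dr": [0,0,0],"offset": [-0.4,0,0],"hand": -1},{"dr": [0,0,0],"offset": [0,0,0],"hand": -1},{"dr": [0,0,0],"offset": [0,0,0],"hand": -1}]'

```text
time_s: 21.2
eef_pos: [482.7, -76.5, 224.6]
ee_rot: [0.0, 0.995, 0.103, 0.001]
force: [-0.3, 0.2, 0.1]
grip_width: -0.002
grip_force: 0.0
```

Run:
```python
from h import *
a=ctrl.capture("wrist");b=ctrl.capture("side")
im=np.vstack([cv2.resize(a[60:260,100:412],(468,300)),cv2.resize(b[160:260,214:370],(468,300),interpolation=cv2.INTER_CUBIC)])
save("final",im);print(ctrl.sense()['force'].round(1),ctrl.sense()['time_s'])
```

```text
[1.  0.1 0.3] 21.3
```

View pics/final.png

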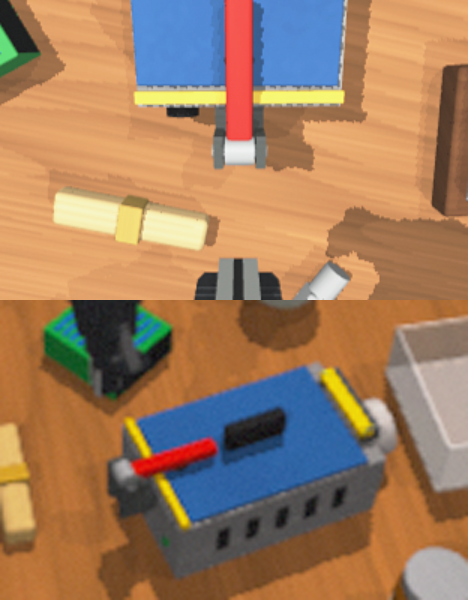

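The lever lies level on the seated cover (side view, 135–215, 458). The cover is still inside the upstand and under the keeper, and the robot is clear of everything.

```bash
python3 -c "
from rig import ctrl
print(ctrl.finish_job())"
```

```text
the job is handed in; nothing more can be done
None
```

I handed the job in at about 21 s: the filter is home, the cover is hooked under the keeper and flat inside the upstand, the clamp was pressed to about 20 N and was still level on the cover after release, and none of the bystanders were touched.

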